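Fit the pump's outlet elbow facing the mark

ROBOT

A 6-joint arm with a two-finger parallel gripper is mounted at the origin on the work surface. World frame = base frame: x ahead of the robot, y to its left, z up, the work surface at z = 0. Lengths are in mm, angles in degrees, forces in N, time in s.
With the tool pointing down it reaches from about 300 to 850 mm from the base axis. Payload 4.2 kg.
Tool frame: the origin (TCP) lies on the centre line of the jaws, within the pads' length; the fingertips stand 8 mm ahead of it and the grasp point (between the pads) lies 11 mm behind it; z points along the fingers, y is the line along which they close (so a half turn about z gives the same grasp; the last joint's range is limited). The gripper opens to 91 mm and grips with 3 to 60 N. Pads are 32 mm wide; open, the fingers measure 118 mm over their backs; the gripper's body (76 mm by 178 mm) begins 60 mm behind the grasp point.
Start: joints at [-71.963, 18.312, 89.639, -0, 72.044, -1.146], TCP at [188.937, -543.089, 221.976] pointing down, gripper open.
Joint ranges: [-177.97, 177.97], [-48.28, 115.42], [12.27, 149.76], [-77.06, 257.06], [2.81, 150.46], [-146.56, 146.56]. Speed limits (degrees/s): [147.25, 147.25, 180, 180, 180, 180].

INTERFACE

Orientations are given as [roll, pitch, yaw] about the fixed x, y, z axes, in that order (R = Rz(yaw) Ry(pitch) Rx(roll)).
In Python, from workcell import telemetry, eyes, ticket gives the robot as it stands. The module is installed in compiled form; this text tells all that it offers.
- The arm moves only by the shell command python3 -m crank 'ROWS' [OPENING] [FORCE]. ROWS is JSON, a list of rows, each an object of numbers: "dx", "dy", "dz": the shift along the world's x, y, z normalised to -1 to 1, where 1 is 80 cm; "yaw": the turn about the world's z normalised to -1 to 1, where 1 is 5 degrees. A call has 1 to 10 rows; each row shifts and turns the commanded pose from where the row before left it; what a row does not reach is not made up. A row lasts 1/8 s, in which the tool goes at most 62.5 mm and 10.7 degrees, less where a joint would pass 70% of its speed; a pose out of reach is approached as far as the arm can. A call with a number of a shift or a turn outside -1 to 1 is refused whole. A call with a gripper value outside its range is refused whole. OPENING is the opening, from 0 (shut) to 1 (fully open), set as the call begins (- or left out, the last holds). The fingers move at their own pace and stop on an object; FORCE is the grip in N (left out, the last holds). Time passes only in rows, so rows that do not move let the fingers close. It gives the time, the measured TCP pose, the force, the opening and the grip force at its end, in the units of the state.
- telemetry.state(): the state, without advancing time (a new reading comes with each control period).
- eyes.grab_frame(name): name is "side" or "top"; returns the picture (400x640x3 uint8, red, green, blue); there is no depth.
- eyes.calibration(name): a dict with "camera_matrix" (3x3 intrinsics, pixels), "world_from_camera" (4x4, takes a point from camera to world coordinates). Camera axes: x right, y down, z forward; pixel columns grow to the right and rows downward; lengths in mm; the calibration is good to about 2 mm. A picture is of the moment at which its call begins. calibration takes no time and is no camera call.
- ticket.job_done(): hands the job in; it is judged then, once.
The state is a dict: "time_s": time; "qpos": joint angles; "qvel": joint speeds; "effort": joint torques, N m; "ee_pos": TCP position; "ee_rot": TCP orientation; "force": force on the tool from outside, world axes, zero at the start; "torque": the same for the moment, N m; "gripper_width": finger opening in mm; "gripper_force": force on a finger pad.
Only numpy, scipy, OpenCV 4.12 (cv2) and the standard library are available. Lean on these libraries where they do the work, as an engineer would, in place of code of your own. Each camera call takes 0.05 s, during which the arm holds its last target. There are 200 camera calls.

TASK

Fit the orange pipe elbow into the black socket on top of the blue pump, pushed fully home and upright, with its open mouth facing the way the yellow mark points. Leave the grey elbow standing where it is, and let go of the orange one at the end.

Things in the scene. Friction and masses are not known exactly. Their poses are not given: they have to be found in the camera images.
- elbow: Orange plastic pipe elbow, 90 g, upright on its spigot at one of two places, the grey one at the other. Origin: centre of underside; z up, x level to the mouth. Spigot 42 mm dia., z 0-30 mm; barrel 56 mm dia., z 30-64, its underside a shoulder; domed top at z 92. Branch along +x at z 64, 40 mm dia., bead 48 mm dia. from x 50 to 68. Grip from above across the barrel, along y, at z about 55.
- elbow_mouth (a point): Centre of the orange elbow's dark open mouth, 68 mm along x and 64 mm up z from the elbow's origin; axes as the elbow's.
- pump_socket (a point): Rim centre of the black socket on the fixed blue pump, 163 mm above the bench; z up, x the way the yellow mark points outward. Socket: outside 68, bore 50, 35 mm deep. Mark: stripe 18 mm wide on the grey flange (170 mm dia., 38 mm below the rim), from socket to edge. Motor along -x, 200 mm long, 27 mm below the rim at most. Fully home, the elbow's shoulder is on the rim, its origin 30 mm below.
- grey_elbow: Grey plastic elbow, same shape, size and frame as the orange one; not wanted, stays standing where it is.
Mind the look-alikes: they are no part of the job. Several things have the shape of the elbow; the one meant has the colours described above. Leave any turquoise look-alike of the grey_elbow alone.

How it is judged:
By the outcome, as a careful person would: the job done as asked, in the order asked, and still so for the second after the job is handed in, with the robot touching nothing.
It also fails if it takes over 35 s, if anything falls off the work surface, if the arm or the gripper's body presses on something with over 40 N, if the wrist force passes 120 N, or if a joint passes its speed limit or range.

## Working session

There is one attempt and no reset: what is moved stays moved. The work goes in short steps, Python scripts to look and compute and a shell command to move; the robot and the scene stay as the last step left them, time stands still between calls to the robot, and variables do not carry over. Pictures are saved under pics/ and viewed, at most 10 in all, crops included, and the job is handed in when it is done.

```bash
mkdir -p pics
python3 - <<'E'
from workcell import telemetry, eyes
import cv2
for n in("side","top"):
    cv2.imwrite(f"pics/{n}0.png",eyes.grab_frame(n)[:,:,::-1])
    c=eyes.calibration(n);print(c)
print(telemetry.state())
E
```

```text
{'camera_matrix': array([[363.73026172,   0.        , 323.28977952],
       [  0.        , 363.73026172, 200.11475765],
       [  0.        ,   0.        ,   1.        ]]), 'world_from_camera': array([[ 8.74678281e-01, -3.55454437e-01,  3.29530043e-01,
         2.86992513e+02],
       [-4.84621923e-01, -6.28825016e-01,  6.08046619e-01,
        -3.90156713e+02],
       [-8.91613409e-03, -6.91542654e-01, -7.22280597e-01,
         6.08124618e+02],
       [ 0.00000000e+00,  0.00000000e+00,  0.00000000e+00,
         1.00000000e+00]])}
{'camera_matrix': array([[483.94999178,   0.        , 318.51373365],
       [  0.        , 483.94999178, 201.42123969],
       [  0.        ,   0.        ,   1.        ]]), 'world_from_camera': array([[-2.28755183e-02, -9.91405263e-01,  1.28811164e-01,
         3.91638037e+02],
       [-9.99664193e-01,  2.42521586e-02,  9.12872023e-03,
         1.93660038e+01],
       [-1.21742100e-02, -1.28559084e-01, -9.91627123e-01,
         1.01823796e+03],
       [ 0.00000000e+00,  0.00000000e+00,  0.00000000e+00,
         1.00000000e+00]])}
{'time_s': 0.1, 'qpos': array([-7.19639417e+01,  1.83466544e+01,  8.97005439e+01, -1.31622550e-03,
        7.20450989e+01, -1.14572104e+00]), 'qvel': array([-0.03778871, -0.19721975, -0.18389819,  0.03051872, -0.01248003,
       -0.15281429]), 'effort': array([ 2.57862048e-04, -4.13334095e+01, -2.32510042e+01,  7.28337653e-02,
        4.22292575e-02, -5.81528025e-05]), 'ee_pos': array([ 188.77979574, -542.64300344,  221.2099864 ]), 'ee_rot': array([-1.79907696e+02, -5.94286419e-04,  1.91821856e+01]), 'force': array([-0.11953812,  0.84447421, -0.3023547 ]), 'torque': array([-0.02915029,  0.01572461,  0.01207975]), 'gripper_force': 0.0, 'gripper_width': 91.3917402576392}
```

View pics/side0.png

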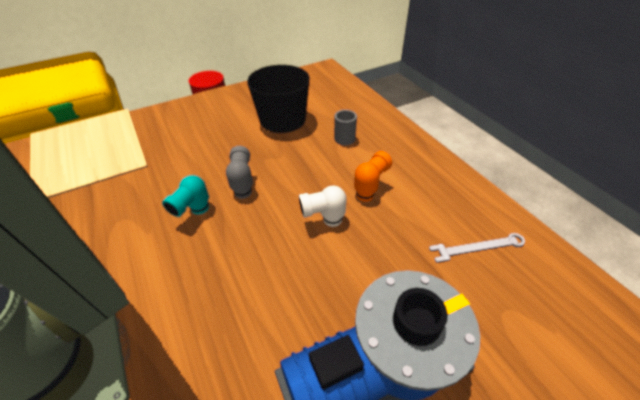

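View pics/top0.png

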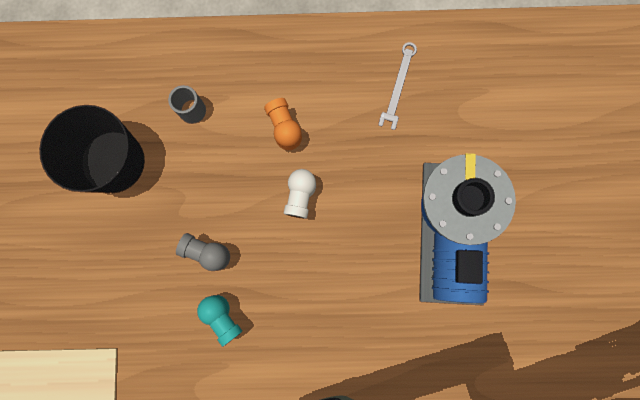

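```bash
cat > h.py <<'E'
import numpy as np,cv2
from workcell import eyes
from scipy.optimize import minimize
C={n:eyes.calibration(n) for n in("side","top")}
def proj(n,P):
    T=np.linalg.inv(C[n]["world_from_camera"]);q=(P@T[:3,:3].T+T[:3,3])@C[n]["camera_matrix"].T
    return q[:,:2]/q[:,2:]
def back(n,uv,z):
    W=C[n]["world_from_camera"];uv=np.atleast_2d(uv).astype(float)
    d=np.c_[uv,np.ones(len(uv))]@np.linalg.inv(C[n]["camera_matrix"]).T@W[:3,:3].T
    return (W[:3,3]+d*((z-W[2,3])/d[:,2:]))[:,:2]
t=np.linspace(0,2*np.pi,40);c,s,o=np.cos(t),np.sin(t),np.ones(40)
def zc(r,a,b): return np.vstack([np.c_[r*c,r*s,o*a],np.c_[r*c,r*s,o*b]])
def xc(r,a,b): return np.vstack([np.c_[o*a,r*c,64+r*s],np.c_[o*b,r*c,64+r*s]])
u=np.random.default_rng(0).normal(size=(800,3));u/=np.linalg.norm(u,axis=1)[:,None]
PARTS=[zc(21,0,30),zc(28,30,64),u*28+[0,0,64],xc(20,0,68),xc(24,50,68)]
def orange(im):
    h=cv2.cvtColor(im,cv2.COLOR_RGB2HSV)
    m=((h[...,0]<15)&(h[...,1]>215)&(h[...,2]>90)).astype(np.uint8)
    k,l,st,_=cv2.connectedComponentsWithStats(m)
    return (l==1+np.argmax(st[1:,4])).astype(np.uint8)
def render(n,p):
    m=np.zeros((1600,2560),np.uint8);y=np.radians(p[2])
    R=np.array([[np.cos(y),-np.sin(y),0],[np.sin(y),np.cos(y),0],[0,0,1]])
    for P in PARTS:
        q=proj(n,P@R.T+[p[0],p[1],p[3]])
        cv2.fillConvexPoly(m,cv2.convexHull(((q+.5)*4*16-8).astype(np.int32)),1,shift=4)
    return m
def fit(masks,p0,z0=0):
    M={n:cv2.resize(m*255,(2560,1600),interpolation=cv2.INTER_LINEAR)>127 for n,m in masks.items()}
    def f(p):
        e=0
        for n,m in M.items():
            r=render(n,[p[0],p[1],p[2],z0])>0;e+=1-(r&m).sum()/(r|m).sum()
        return e
    S=np.array([p0,np.add(p0,[10,0,0]),np.add(p0,[0,10,0]),np.add(p0,[0,0,12])],float)
    r=minimize(f,p0,method="Nelder-Mead",options=dict(initial_simplex=S,xatol=.1,fatol=1e-4))
    return r.x,r.fun
E
python3 - <<'E'
from h import *
F={n:eyes.grab_frame(n) for n in C}
M={n:orange(F[n]) for n in C}
for n in M: print(n,M[n].sum(),cv2.boundingRect(M[n]))
b=back("top",[[288,133],[276,104]],70);d=b[1]-b[0];p0=[*b[0],np.degrees(np.arctan2(d[1],d[0]))]
print(p0)
for k in (["top"],["side"],["top","side"]): print(k,fit({n:M[n] for n in k},p0))
for n,box in(("top",(400,140,540,260)),("side",(340,255,500,400))):
    im=F[n];h=cv2.cvtColor(im,cv2.COLOR_RGB2HSV);x0,y0,x1,y1=box
    roi=np.zeros(im.shape[:2],bool);roi[y0:y1,x0:x1]=1
    ye=roi&(abs(h[...,0].astype(int)-26)<6)&(h[...,1]>170)&(h[...,2]>150)
    g=(roi&(h[...,1]<45)&(h[...,2]>100)).astype(np.uint8)
    k,l,st,_=cv2.connectedComponentsWithStats(g);g=(l==1+np.argmax(st[1:,4]))
    q=cv2.convexHull(np.argwhere(g|ye)[:,::-1].astype(np.int32))[:,0]
    w=back(n,q,125)
    # robust circle r=85 fit
    r=minimize(lambda c:np.sum(np.abs(np.hypot(*(w-c).T)-84.5)),w.mean(0),method="Nelder-Mead")
    yc=back(n,np.argwhere(ye)[:,::-1],125).mean(0);d=yc-r.x
    blk=(roi&(h[...,2]<60)).astype(np.uint8)
    print(n,"flange",r.x,r.fun/len(w),"yellow",yc,"yaw",np.degrees(np.arctan2(d[1],d[0])),np.hypot(*d))
A=cv2.resize(F["top"][80:220,240:340],(500,700)[:1]+(600,)) if 0 else cv2.resize(F["top"][85:225,255:355],(400,560),interpolation=cv2.INTER_CUBIC)
B=cv2.resize(F["top"][145:255,420:520],(400,440),interpolation=cv2.INTER_CUBIC)
B=cv2.copyMakeBorder(B,0,120,0,0,cv2.BORDER_CONSTANT)
cv2.imwrite("pics/crop1.png",np.hstack([A,B])[:,:,::-1])
E
```

```text
Traceback (most recent call last):
  File "h.py", line 21, in orange
    return (l==1+np.argmax(st[1:,4])).astype(np.uint8)
                 ~~~~~~~~~^^^^^^^^^^
ValueError: attempt to get argmax of an empty sequence
```

Run:
```python
import cv2
for n,pts in(("side",[(367,178),(380,161),(300,250),(455,304),(380,300)]),("top",[(288,133),(277,106),(250,50),(471,165),(440,210)])):
    h=cv2.cvtColor(cv2.imread(f"pics/{n}0.png"),cv2.COLOR_BGR2HSV)
    print(n,[h[y,x].tolist() for x,y in pts])
```

```text
side [[12, 255, 226], [15, 255, 252], [14, 196, 217], [28, 255, 254], [36, 7, 171]]
top [[14, 174, 231], [14, 179, 225], [15, 138, 185], [25, 157, 231], [48, 8, 165]]
```

```bash
sed -i 's/def orange(im):/def orange(im,n):/; s/(h\[...,0\]<15)&(h\[...,1\]>215)&(h\[...,2\]>90)/(h[...,0]<20)\&(h[...,1]>(228 if n=="side" else 158))\&(h[...,2]>100)/' h.py
cat > m1.py <<'E'
from h import *
F={n:eyes.grab_frame(n) for n in C}
M={n:orange(F[n],n) for n in C}
for n in M: print(n,M[n].sum(),cv2.boundingRect(M[n]))
b=back("top",[[288,133],[276,104]],70);d=b[1]-b[0];p0=[*b[0],np.degrees(np.arctan2(d[1],d[0]))]
print(p0)
for k in (["top"],["side"],["top","side"]): print(k,fit({n:M[n] for n in k},p0))
for n,box in(("top",(418,145,530,246)),("side",(350,265,490,395))):
    im=F[n];h=cv2.cvtColor(im,cv2.COLOR_RGB2HSV);x0,y0,x1,y1=box
    roi=np.zeros(im.shape[:2],bool);roi[y0:y1,x0:x1]=1
    ye=roi&(abs(h[...,0].astype(int)-27)<6)&(h[...,1]>140)&(h[...,2]>180)
    g=(roi&(h[...,1]<45)&(h[...,2]>120)).astype(np.uint8)
    k,l,st,_=cv2.connectedComponentsWithStats(g);g=(l==1+np.argmax(st[1:,4]))
    q=cv2.convexHull(np.argwhere(g|ye)[:,::-1].astype(np.int32))[:,0]
    w=back(n,q,125)
    r=minimize(lambda c:np.sum(np.abs(np.hypot(*(w-c).T)-84.5)),w.mean(0),method="Nelder-Mead")
    yc=back(n,np.argwhere(ye)[:,::-1],125).mean(0);d=yc-r.x
    print(n,"flange",r.x,r.fun/len(w),cv2.boundingRect(q),"yellow",yc,"yaw",np.degrees(np.arctan2(d[1],d[0])),np.hypot(*d))
    for a,z,rr in((1,125,85),(1,163,25),(1,163,34)):
        e=proj(n,np.c_[r.x[0]+rr*c,r.x[1]+rr*s,o*z]);F[n]=F[n].copy()
    F[n+"c"]=r.x
cc=(F["topc"]+F["sidec"])/2
def crop(n,x0,y0,x1,y1,k):
    im=cv2.resize(F[n][y0:y1,x0:x1],None,fx=k,fy=k,interpolation=cv2.INTER_CUBIC)
    for z,rr in((125,85),(163,25),(163,34)):
        e=(proj(n,np.c_[cc[0]+rr*c,cc[1]+rr*s,o*z])+.5-[x0,y0])*k
        cv2.polylines(im,[e.astype(np.int32)],True,(255,0,0))
    return im
L=[crop("top",255,90,325,230,4),crop("top",415,145,525,285,4)]
cv2.imwrite("pics/crop1.png",np.hstack(L)[:,:,::-1])
cv2.imwrite("pics/crop2.png",crop("side",340,260,490,400,4)[:,:,::-1])
E
python3 m1.py
```

```text
side 1037 (354, 150, 38, 47)
top 1186 (264, 98, 38, 53)
[np.float64(655.2609540501815), np.float64(86.3688329308311), np.float64(21.018579510798343)]
['top'] (array([657.91858342,  88.53271337,  22.16796166]), np.float64(0.038453692370461034))
['side'] (array([658.61449525,  90.52209799,  22.30723894]), np.float64(0.11655558517728604))
['top', 'side'] (array([657.9548691 ,  88.98030194,  22.26697279]), np.float64(0.16512366760263097))
top flange [ 506.29869482 -252.07678551] 0.3462464756227327 (424, 153, 92, 92) yellow [ 568.54656008 -257.40932728] yaw -4.896360803466769 62.475857180232055
side flange [ 505.78902187 -252.30627962] 0.9728797984793088 (356, 271, 123, 118) yellow [ 574.02889915 -257.25307199] yaw -4.146188744064566 68.41894186851658
```

View pics/crop1.png

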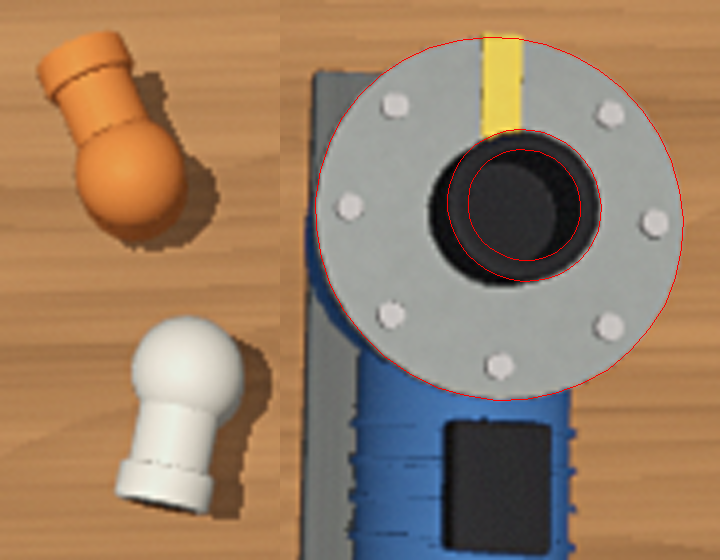

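View pics/crop2.png

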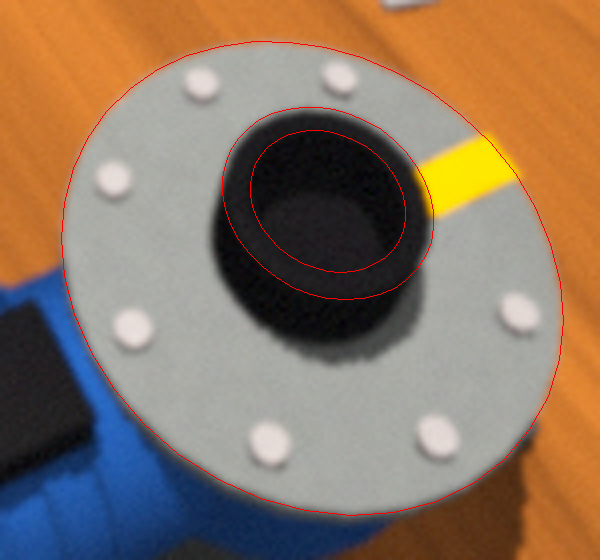

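Candidates in the top view are orange (288,133), white (302,182), grey (210,252) and turquoise (215,310). Only the first is orange, and the crop confirms it is standing with its branch up-left. The socket overlay fits in both views: centre (506,-252), yaw about -4.6. The elbow is at (658,89), yaw 22.2.

```bash
python3 -m crank '[{"dx":0.02,"dy":0.03,"yaw":0.6},{"dx":0.037,"dy":0.05},{"dx":0.037,"dy":0.05},{"dx":0.037,"dy":0.05},{"dx":0.037,"dy":0.05},{"dx":0.037,"dy":0.05},{"dx":0.037,"dy":0.05},{"dx":0.037,"dy":0.05},{"dx":0.037,"dy":0.05},{"dx":0.037,"dy":0.05}]' 1 30
```

```text
validation failed for argument at $[0]...
```

```bash
python3 -m crank '[{"dx":0.037,"dy":0.05},{"dx":0.037,"dy":0.05},{"dx":0.037,"dy":0.05},{"dx":0.037,"dy":0.05},{"dx":0.037,"dy":0.05},{"dx":0.03,"dy":0.04},{"dx":0.015,"dy":0.02},{},{}]'
```

```text
validation failed for argument at $[0]...
```

```bash
python3 -m crank '[{"dx":0.02,"dy":0.03,"dz":0,"yaw":0.6},{"dx":0.037,"dy":0.05,"dz":0,"yaw":0},{"dx":0.037,"dy":0.05,"dz":0,"yaw":0},{"dx":0.037,"dy":0.05,"dz":0,"yaw":0},{"dx":0.037,"dy":0.05,"dz":0,"yaw":0},{"dx":0.037,"dy":0.05,"dz":0,"yaw":0},{"dx":0.037,"dy":0.05,"dz":0,"yaw":0},{"dx":0.037,"dy":0.05,"dz":0,"yaw":0},{"dx":0.037,"dy":0.05,"dz":0,"yaw":0},{"dx":0.037,"dy":0.05,"dz":0,"yaw":0}]' 1 30
```

```text
time_s: 1.55
ee_pos: [472.2, -157.7, 222.1]
ee_rot: [180.0, -0.0, 22.2]
force: [0.8, -0.4, 0.1]
gripper_width: 91.0
gripper_force: 0.0
```

```bash
python3 -m crank '[{"dx":0.036,"dy":0.048,"dz":0,"yaw":0},{"dx":0.036,"dy":0.048,"dz":0,"yaw":0},{"dx":0.036,"dy":0.048,"dz":0,"yaw":0},{"dx":0.036,"dy":0.048,"dz":0,"yaw":0},{"dx":0.036,"dy":0.048,"dz":0,"yaw":0},{"dx":0.033,"dy":0.04,"dz":0,"yaw":0},{"dx":0.02,"dy":0.03,"dz":0,"yaw":0},{"dx":0,"dy":0,"dz":-0.05,"yaw":0},{"dx":0,"dy":0,"dz":0,"yaw":0}]'
```

```text
time_s: 2.68
ee_pos: [655.6, 89.0, 178.5]
ee_rot: [-179.9, 0.4, 22.2]
force: [-0.1, -0.6, 0.1]
gripper_width: 91.0
gripper_force: 0.0
```

```bash
python3 -m crank '[{"dx":0,"dy":0,"dz":-0.04,"yaw":0},{"dx":0,"dy":0,"dz":-0.04,"yaw":0},{"dx":0,"dy":0,"dz":-0.04,"yaw":0},{"dx":0,"dy":0,"dz":-0.03,"yaw":0},{"dx":0,"dy":0,"dz":-0.0225,"yaw":0},{"dx":0,"dy":0,"dz":0,"yaw":0},{"dx":0,"dy":0,"dz":0,"yaw":0},{"dx":0,"dy":0,"dz":0,"yaw":0}]'
```

```text
time_s: 3.68
ee_pos: [658.6, 89.0, 45.4]
ee_rot: [180.0, -0.1, 22.2]
force: [-0.5, -0.3, 0.2]
gripper_width: 91.2
gripper_force: 0.0
```

```bash
python3 -m crank '[{"dx":0,"dy":0,"dz":0,"yaw":0},{"dx":0,"dy":0,"dz":0,"yaw":0},{"dx":0,"dy":0,"dz":0,"yaw":0},{"dx":0,"dy":0,"dz":0,"yaw":0},{"dx":0,"dy":0,"dz":0,"yaw":0},{"dx":0,"dy":0,"dz":0,"yaw":0}]' 0.4 30
```

```text
time_s: 4.42
ee_pos: [657.7, 88.9, 44.0]
ee_rot: [180.0, 0.0, 22.2]
force: [0.3, 0.6, 0.1]
gripper_width: 55.6
gripper_force: 30.0
```

```bash
python3 -m crank '[{"dx":0,"dy":0,"dz":0.02,"yaw":0},{"dx":0,"dy":0,"dz":0.05,"yaw":0},{"dx":0,"dy":0,"dz":0.05,"yaw":0},{"dx":0,"dy":0,"dz":0.05,"yaw":0},{"dx":0,"dy":0,"dz":0.05,"yaw":0},{"dx":0,"dy":0,"dz":0.03,"yaw":0},{"dx":0,"dy":0,"dz":0.0125,"yaw":0},{"dx":-0.01,"dy":-0.026,"dz":0,"yaw":-0.36},{"dx":-0.02,"dy":-0.04,"dz":0,"yaw":-0.5},{"dx":-0.02,"dy":-0.04,"dz":0,"yaw":-0.5}]'
```

```text
time_s: 5.68
ee_pos: [615.8, 2.0, 252.1]
ee_rot: [-180.0, 0.2, 15.2]
force: [0.2, -0.4, 0.1]
gripper_width: 55.5
gripper_force: 30.0
```

```bash
python3 -m crank '[{"dx":-0.02,"dy":-0.05,"dz":0,"yaw":-0.5},{"dx":-0.02,"dy":-0.05,"dz":0,"yaw":-0.5},{"dx":-0.02,"dy":-0.05,"dz":0,"yaw":-0.5},{"dx":-0.02,"dy":-0.05,"dz":0,"yaw":-0.5},{"dx":-0.02,"dy":-0.05,"dz":0,"yaw":-0.5},{"dx":-0.02,"dy":-0.04,"dz":0,"yaw":-0.5},{"dx":-0.01,"dy":-0.02,"dz":0,"yaw":-0.5},{"dx":-0.01,"dy":-0.01,"dz":0,"yaw":-0.5},{"dx":0,"dy":0,"dz":0,"yaw":0},{"dx":0,"dy":0,"dz":0,"yaw":0}]'
```

```text
time_s: 6.92
ee_pos: [506.1, -251.0, 253.9]
ee_rot: [-180.0, -0.0, -4.6]
force: [-0.1, -0.1, -0.4]
gripper_width: 55.2
gripper_force: 30.0
```

```bash
cat > m2.py <<'E'
from h import *
import sys
from workcell import telemetry
F={n:eyes.grab_frame(n) for n in C}
st=telemetry.state();e=st["ee_pos"];print(e,st["ee_rot"],st["force"])
for n in C:
    im=cv2.resize(F[n],None,fx=4,fy=4,interpolation=cv2.INTER_CUBIC)
    r=render(n,[e[0],e[1],-4.6,e[2]-44]);k,_=cv2.findContours(r,cv2.RETR_EXTERNAL,cv2.CHAIN_APPROX_NONE)
    cv2.drawContours(im,k,-1,(0,255,0),1)
    q=proj(n,np.array([[506,-252,180.]]))[0]*4
    x,y=np.clip(q.astype(int),[200,300],[2360,1300]);F[n]=im[y-300:y+300,x-200:x+200]
cv2.imwrite(sys.argv[1],np.hstack([F["top"],F["side"]])[:,:,::-1])
E
python3 m2.py pics/hover.png
```

```text
[ 506.21317103 -251.05079139  253.9775162 ] [-1.79992324e+02 -1.08696892e-02 -4.53514410e+00] [ 0.17670432 -0.88770811 -1.43867235]
```

View pics/hover.png

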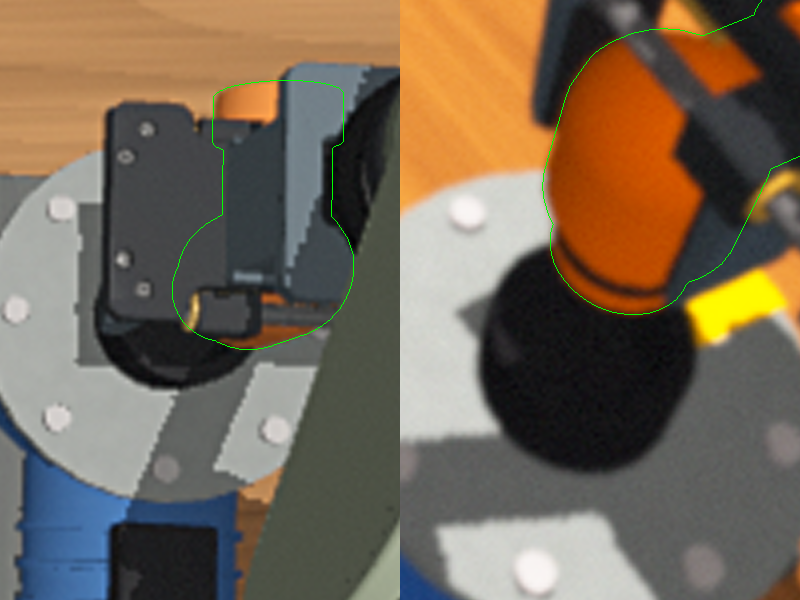

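The held elbow matches the predicted outline in both views, to about a pixel or two, over the socket. I'm lowering it now.

```bash
python3 -m crank '[{"dx":0,"dy":-0.00125,"dz":-0.02,"yaw":0},{"dx":0,"dy":0,"dz":-0.02,"yaw":0},{"dx":0,"dy":0,"dz":-0.01,"yaw":0},{"dx":0,"dy":0,"dz":-0.01,"yaw":0},{"dx":0,"dy":0,"dz":-0.005,"yaw":0},{"dx":0,"dy":0,"dz":-0.005,"yaw":0},{"dx":0,"dy":0,"dz":0,"yaw":0},{"dx":0,"dy":0,"dz":0,"yaw":0}]'
```

```text
time_s: 8.02
ee_pos: [505.9, -253.0, 198.3]
ee_rot: [180.0, -0.0, -4.6]
force: [0.5, 0.2, -1.4]
gripper_width: 55.6
gripper_force: 30.0
```

```bash
python3 -m crank '[{"dx":0,"dy":0,"dz":-0.008,"yaw":0},{"dx":0,"dy":0,"dz":-0.008,"yaw":0},{"dx":0,"dy":0,"dz":-0.004,"yaw":0},{"dx":0,"dy":0,"dz":-0.003,"yaw":0},{"dx":0,"dy":0,"dz":-0.0025,"yaw":0},{"dx":0,"dy":0,"dz":-0.002,"yaw":0},{"dx":0,"dy":0,"dz":0,"yaw":0},{"dx":0,"dy":0,"dz":0,"yaw":0}]'
```

```text
time_s: 9.02
ee_pos: [505.8, -252.9, 176.9]
ee_rot: [180.0, -0.0, -4.6]
force: [-2.9, 1.5, 5.3]
gripper_width: 55.4
gripper_force: 30.0
```

```bash
python3 -m crank '[{"dx":0,"dy":0,"dz":-0.001,"yaw":0},{"dx":0,"dy":0,"dz":-0.001,"yaw":0},{"dx":0,"dy":0,"dz":0,"yaw":0},{"dx":0,"dy":0,"dz":0,"yaw":0}]'
```

```text
time_s: 9.52
ee_pos: [505.8, -252.9, 176.8]
ee_rot: [179.9, -0.1, -4.6]
force: [-5.5, 2.7, 13.7]
gripper_width: 55.9
gripper_force: 30.0
```

Pushing further raised the force without any movement, so it is seated on the rim. I'll release and retreat.

```bash
python3 -m crank '[{"dx":0,"dy":0,"dz":0.001,"yaw":0},{"dx":0,"dy":0,"dz":0,"yaw":0},{"dx":0,"dy":0,"dz":0,"yaw":0},{"dx":0,"dy":0,"dz":0,"yaw":0},{"dx":0,"dy":0,"dz":0,"yaw":0},{"dx":0,"dy":0,"dz":0,"yaw":0}]' 1 && python3 -m crank '[{"dx":0,"dy":0,"dz":0.01,"yaw":0},{"dx":0,"dy":0,"dz":0.04,"yaw":0},{"dx":0,"dy":0,"dz":0.06,"yaw":0},{"dx":0,"dy":0,"dz":0.06,"yaw":0},{"dx":-0.06,"dy":-0.02,"dz":0,"yaw":0},{"dx":-0.06,"dy":-0.02,"dz":0,"yaw":0},{"dx":-0.06,"dy":-0.02,"dz":0,"yaw":0},{"dx":-0.06,"dy":-0.02,"dz":0,"yaw":0},{"dx":0,"dy":0,"dz":0,"yaw":0},{"dx":0,"dy":0,"dz":0,"yaw":0}]'
sed -e 's/r=render.*e\[2\]-44\])/r=render(n,[506,-252,-4.6,133])/' m2.py >m3.py
cat >> m3.py <<'E'
M={n:orange(eyes.grab_frame(n),n) for n in C}
for n in C: print(n,M[n].sum(),fit({n:M[n]},[506,-252,-5],133))
E
python3 m3.py pics/end.png
```

```text
time_s: 10.28
ee_pos: [505.7, -252.9, 175.1]
ee_rot: [180.0, 0.0, -4.6]
force: [0.2, 0.6, 0.3]
gripper_width: 91.3
gripper_force: 0.0
time_s: 11.52
ee_pos: [314.2, -317.0, 311.8]
ee_rot: [180.0, -0.1, -4.6]
force: [-0.3, 0.3, 0.9]
gripper_width: 91.2
gripper_force: 0.0
[ 314.75082985 -316.72665952  311.34897081] [ 1.79992939e+02 -3.69186780e-02 -4.54785855e+00] [-0.31640473  0.26106033 -0.00272066]
side 2556 (array([ 505.9948325 , -253.64786113,   -3.63404768]), np.float64(0.3125210593705775))
top 1704 (array([ 506.05275343, -253.61564898,   -4.31176496]), np.float64(0.06281857005097125))
```

View pics/end.png

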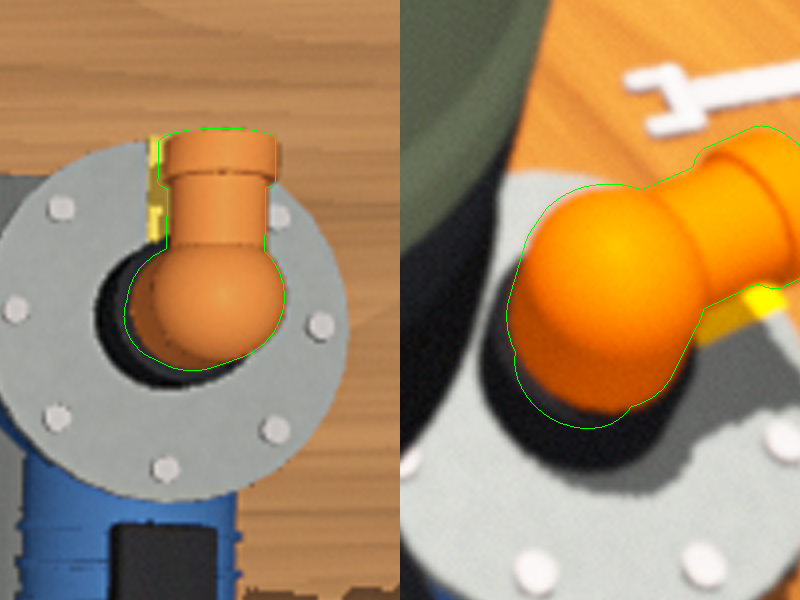

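The orange elbow sits on the rim, upright, with its mouth over the yellow stripe. The outlines match in both views, apart from the spigot hidden in the socket.

```bash
python3 -c "
from workcell import ticket
print(ticket.job_done())"
```

```text
the job is handed in; nothing more can be done
None
```

The orange elbow is seated fully in the pump socket, upright, with its mouth facing along the yellow mark; I let go of it, left the grey elbow alone, and handed the job in at about 12 s.

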